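# Close the open draw latch of an aluminium tool case

## Task

One of the two draw latches on top of the aluminium case is open: swing its wire loop over the steel keeper on the sprung lid half and draw the loop's bar in under the keeper's nose. Then push the lever over and press it flat past its centre, finishing with a firm steady press of about 12 N for half a second, so that the latch stays shut by itself and holds the lid drawn in. Be gentle: never press or squeeze the lever or the lid half with more than 18 N, and leave the other things on the bench where they are.

Things in the scene. Friction and masses are not known exactly. Their poses are not given: they have to be found in the camera images.
- case: aluminium tool case standing on its hinged side, fixed to the bench, 150 mm high, 360 mm long (its y). Origin on the bench, midway along the length, below the line of the lever pivots; z up. Main half: x = -96 to +24 mm; lid half: +24 to +94 mm; tops at z = 150 mm. The open latch is at y = -110 mm; a like one at y = +110 mm is already shut and shows the goal.
- handle (a point): centre of the flat black carrying handle lying on the case top between the latches, 44 x 102 mm (x, y), 18 mm high. Not used.
- pivot (a point): fixed pivot of the open latch's lever, 14 mm above the case top; its axes are the case's: x from the lever side towards the keeper and lid, y along the pivot pin, z up.
- lever (a joint): lever angle, rad: 0 = handle level, pointing to the case's -x, its middle plane 14 mm above the top; 1.57 = upright; 2.75 = thrown forward (its stop). Light friction holds it. With the loop hooked it takes some N to push down, goes over centre at about 0.3 and snaps down onto a hard rubber bumper 46 mm from the pivot, of unknown height: flat and shut is 0 to 0.14, known only by feel.
- lever_end (a point): middle of the lever's free end, at half its thickness, 56 mm from the pivot. The lever is a steel plate 26 mm wide and 8 mm thick.
- loop_pin (a point): where the loop is pinned to the lever, 10 mm from the pivot, in the handle's direction but 18 degrees to its under side. Light friction keeps the loop's angle to the lever: unless the bar is drawn in under the nose it lifts off again when the lever is moved. The bar must turn in the fingers as the loop swings: a pinch of about 10 N lets it; a harder one adds some N of drag.
- bar (a point): centre of the loop's crossbar, an 8 mm round bar along the case's y with 9 mm end caps, 44 mm over the caps, 60 mm from the pin; two 4 mm wires 37 mm apart join them. It can be pinched across the caps from above, finger ends 6 mm below its axis (they just clear the case top when it is seated). It can be carried 50 to 69 mm from the pivot in the case's x-z plane; the lever follows.
- keeper_seat (a point): nominal place of the bar's centre when hooked, 8 mm above the top of the lid half; axes as the case's, tilting with the lid. The keeper's upright post (24 mm wide in y) has its face 4 mm to -x of it; the bar lies on a 4 mm foot plate. The keeper is screwed on in slots and truly sits up to 1.5 mm to either side in x: feel for the seat.
- nose (a point): nominal edge of the keeper's nose, which overhangs the post's face by 3.5 mm towards +x, 14 to 18 mm above the case top (this point: 16 mm). The bar's centre must pass at least 4 mm to +x of it (and of its 1.5 mm play), go down to the foot plate, then be pulled to -x under the nose until it bears on the post.
- lid (a joint): lean of the lid half about the seam's bottom edge, rad: 0 = shut tight; a sprung gasket pushes it out to 0.045 (7 mm gap at the top). Pulling at the keeper is resisted by about 5 N per mm. With the latch shut it stands at about 0.004 to 0.022.
- supply: blue box-shaped power supply, 100 x 120 x 75 mm high, loose on the bench; origin under its centre.
- spool: green solder spool, 56 mm across, 30 mm high, loose, standing on its flange; origin under its centre.
- driver: screwdriver lying loose on the bench.

How it is judged:
By the outcome, as a careful person would: the job done as asked, in the order asked, and still so for the second after the job is handed in, with the robot touching nothing.
It also fails if it takes over 58 s, if anything falls off the work surface, if the arm or the gripper's body presses on something with over 40 N, if the wrist force passes 120 N, or if a joint passes its speed limit or range.

## Robot

A 7-joint arm with a two-finger parallel gripper is mounted at the origin on the work surface. World frame = base frame: x ahead of the robot, y to its left, z up, the work surface at z = 0. Lengths are in m, angles in degrees, forces in N, time in s.
With the tool pointing down it reaches from about 0.425 to 0.925 m from the base axis. Payload 6.8 kg.
Tool frame: the origin (TCP) lies midway between the tips of the shut fingers; the grasp point (between the pads) lies 19 mm behind it (robot.hold_point_z is the distance from the TCP to the grasp point, in m); z points along the fingers, y is the direction in which the jaws open and shut (so a half turn about z gives the same grasp; the last joint's range is limited). The gripper opens to 85 mm and grips with 20 to 120 N. Pads are 22 mm wide; open, the fingers measure 114 mm over their backs; the gripper's body (76 mm by 85 mm) begins 54 mm behind the grasp point. The pads swing forward as they close: fully open they stand 13 mm farther back than shut.
Start: joints at [61.816, 27.33, 1.283, 89.118, -0.659, 63.558, -4.761], TCP at [0.253, -0.626, 0.231] pointing down, gripper open.
Joint ranges: [-169.35, 169.35], [-19.33, 120.38], [-80.79, 83.38], [13.8, 139.57], [-78.32, 258.32], [9.67, 109.79], [-169.56, 169.56]. Speed limits (degrees/s): [136.94, 136.94, 180, 180, 180, 180, 180].

## Interface

Orientations are given as [roll, pitch, yaw] about the fixed x, y, z axes, in that order (R = Rz(yaw) Ry(pitch) Rx(roll)).
In Python, from plant import robot gives the robot as it stands.
- The arm moves only by the shell command python3 -m inch 'ROWS' [FORCE]. ROWS is text: rows parted by semicolons, each of 7 numbers parted by spaces: the shift along the tool's x, y, z in mm, then the turn, a rotation vector about the tool's x, y, z in rad, then the finger opening in mm, from 0 to 85.4. In form: dx dy dz wx wy wz hand; .... A call has 1 to 20 rows; each row shifts and turns the commanded pose from where the row before left it, along the tool's axes as they then stand; what a row does not reach is not made up. A row lasts 1/8 s, in which the tool goes at most 62.5 mm and 10.7 degrees, less where a joint would pass 70% of its speed; a pose out of reach is approached as far as the arm can. A call is refused whole if a number of a shift passes 62.5 or a number of a turn 0.188, either way. A call with a gripper value outside its range is refused whole. The fingers move at their own pace and stop on an object; FORCE is the grip in N (left out, the last holds). Time passes only in rows, so rows that do not move let the fingers close. It gives the time, the measured TCP pose, the force and the opening at its end, in the units of the state.
- robot.get_obs(): the state, without advancing time (a new reading comes with each control period).
- robot.get_image(name): name is "scene" or "side" or "wrist"; returns a dict with "pixels" (400x640x3 uint8, blue, green, red), "fx", "fy", "cx", "cy" (pixels), "k1" (the pictures are not rectified: a ray, as slopes to the right and down, at radius r is drawn at 1 + k1 r^2 times it, then the intrinsics apply), "cam_to_world" (4x4, takes a point from camera to world coordinates); the wrist camera has in their place "tool_from_camera" (4x4, takes a point from camera to tool coordinates, whose origin is the TCP and whose axes are the flange's). Camera axes: x right, y down, z forward; pixel columns grow to the right and rows downward; lengths in m; the calibration is good to about 2 mm. A picture is of the moment at which its call begins: read the wrist's pose just before it. There is no depth.
- robot.finish_job(): hands the job in, once; it reports no verdict.
Trained networks look in a picture, given as the dict that the camera call returned (one of the last four; its "shot" number tells which), for a name from the list of things; names that differ only in an ending like _2 or _b are one class to them, and where a whole thing is asked for, a point or a joint stands for the part that bears it (a point fixed in the world has none). Each returns a list of dicts, best first, with "conf" (0 to 1); they miss things now and then, are a little off and sometimes report something else, mostly with a low value. They report only what shows in the picture. A call takes as long as a camera call.
- robot.find_in(label, picture): "box" ([left, top, width, height] in pixels, round what is visible of it).
- robot.tip_of(label, picture): "centre" ([row, column] in pixels: a listed point, or the origin of a listed thing).
The state is a dict: "clock": time; "joint_positions": joint angles; "joint_vel": joint speeds; "effort": joint torques, N m; "ee_pos": TCP position; "tcp_rot": TCP orientation; "ft_force": force on the tool from outside, world axes, zero at the start; "torque": the same for the moment, N m; "finger_gap": finger opening in m.
Only numpy, scipy, OpenCV 4.12 (cv2) and the standard library are available. Lean on these libraries where they do the work, as an engineer would, in place of code of your own. Each camera call takes 0.05 s, during which the arm holds its last target. There are 200 camera calls.

## Working session

There is one attempt and no reset: what is moved stays moved. The work goes in short steps, Python scripts to look and compute and a shell command to move; the robot and the scene stay as the last step left them, time stands still between calls to the robot, and variables do not carry over. Pictures are saved under pics/ and viewed, about 8 in all and at most 12, crops included, and the job is handed in when it is done.

```bash
mkdir -p pics; ls; cat > h.py <<'E'
import numpy as np, cv2
from scipy.spatial.transform import Rotation as R
from plant import robot
def T():
    o=robot.get_obs(); M=np.eye(4); M[:3,:3]=R.from_euler('xyz',o['tcp_rot'],degrees=True).as_matrix(); M[:3,3]=o['ee_pos']; return M
def shot(n):
    t=T(); p=robot.get_image(n)
    p['c2w']=np.array(p['cam_to_world']) if 'cam_to_world' in p else t@np.array(p['tool_from_camera'])
    return p
def ray(p,rc):
    v=np.array([(rc[1]-p['cx'])/p['fx'],(rc[0]-p['cy'])/p['fy']]); u=v.copy()
    for _ in range(20): u=v/(1+p['k1']*(u@u))
    d=p['c2w'][:3,:3]@np.array([u[0],u[1],1]); return p['c2w'][:3,3],d/np.linalg.norm(d)
def tri(rs):
    A=sum(np.eye(3)-np.outer(d,d) for o,d in rs); b=sum((np.eye(3)-np.outer(d,d))@o for o,d in rs)
    x=np.linalg.solve(A,b); return x,[round(1e3*np.linalg.norm(np.cross(x-o,d)),1) for o,d in rs]
def proj(p,X):
    c=np.linalg.inv(p['c2w'])@np.append(X,1); u=c[:2]/c[2]; u=u*(1+p['k1']*(u@u)); return p['fy']*u[1]+p['cy'],p['fx']*u[0]+p['cx']
E
cat > look.py <<'E'
from h import *
import sys
o=robot.get_obs(); print(o)
P={n:shot(n) for n in ('scene','side','wrist')}
for n,p in P.items(): cv2.imwrite(f'pics/{sys.argv[1]}_{n}.png',p['pixels'])
for l in ('case','handle','pivot','lever_end','loop_pin','bar','keeper_seat','nose','supply','spool','driver'):
    rs=[];s=l
    for n,p in P.items():
        r=robot.tip_of(l,p)
        for q in r[:2]: s+=f" {n}:{np.round(q['centre'],1)} {q['conf']:.2f}"
        if r and r[0]['conf']>.4: rs.append(ray(p,r[0]['centre']))
    print(s)
    if len(rs)>1: x,e=tri(rs); print('   ',np.round(x*1e3,1),e)
E
python3 look.py a
```

```text
pics
{'clock': 0.0, 'joint_positions': array([61.81486533, 27.37579222,  1.28103635, 89.17864083, -0.65928194,
       63.55687161, -4.76210254]), 'joint_vel': array([ 0.01756946,  0.01951643, -0.01985843,  0.00843627, -0.0654937 ,
       -0.03034026, -0.03958342]), 'effort': array([-9.73539718e-04, -5.96460772e+01,  1.60763741e+00, -2.81199574e+01,
        1.24432016e-02,  9.40080383e-03,  2.78248336e-05]), 'ee_pos': array([ 0.25252259, -0.62534898,  0.23032368]), 'tcp_rot': array([-1.79896352e+02,  7.87571014e-03,  2.19907619e+01]), 'ft_force': array([-0.37303775,  0.00151058,  0.18298328]), 'torque': array([ 0.02783974, -0.04396838, -0.06185103]), 'finger_gap': 0.08499139031775865}
case
handle scene:[137.8 359.9] 0.78 side:[245.  325.4] 0.91
    [476.1  98.6 158.3] [np.float64(0.2), np.float64(0.2)]
pivot scene:[160.9 352.4] 0.90 side:[208.  314.2] 0.95
    [523.7 -17.2 167.8] [np.float64(3.1), np.float64(3.1)]
lever_end scene:[139.6 356.1] 0.74 side:[192.3 312.1] 0.60
    [525.8  -7.4 214.7] [np.float64(2.7), np.float64(2.7)]
loop_pin scene:[157.6 353.6] 0.53 scene:[140.3 356.4] 0.47 side:[206.4 313.8] 0.79
    [524.  -13.6 174.3] [np.float64(3.2), np.float64(3.2)]
bar scene:[138.5 365.7] 0.43 side:[186.7 298.4] 0.59
    [553.8 -10.8 225.3] [np.float64(0.4), np.float64(0.4)]
keeper_seat scene:[172.9 375.2] 0.76 side:[210.1 287.2] 0.66
    [583.4 -17.3 156.9] [np.float64(0.3), np.float64(0.3)]
nose scene:[169.5 375.7] 0.76 scene:[309.6 318.6] 0.51 side:[207.1 287.8] 0.95
    [582.6 -16.9 165. ] [np.float64(0.8), np.float64(0.8)]
supply scene:[367.8 227.3] 0.82 side:[181.3 326.3] 0.84
    [ 560.5 -451.3   -6. ] [np.float64(1.5), np.float64(1.5)]
spool scene:[282.  224.5] 0.55 side:[205.4 368.1] 0.79
    [ 415.2 -319.5   -2.5] [np.float64(0.8), np.float64(0.8)]
driver scene:[310.5 315.4] 0.76 scene:[157.3 354.6] 0.29
```

```bash
python3 - <<'E'
import cv2,numpy as np
a=cv2.imread('pics/a_scene.png')[80:240,260:460]; b=cv2.imread('pics/a_side.png')[140:300,220:420]
cv2.imwrite('pics/v1.png',np.vstack([np.hstack([cv2.resize(a,(400,320),interpolation=2),cv2.resize(b,(400,320),interpolation=2)]),np.hstack([cv2.resize(cv2.imread(f'pics/a_{n}.png'),(400,250)) for n in ('scene','side')])]))
E
```

```text
(no output)
```

View pics/v1.png

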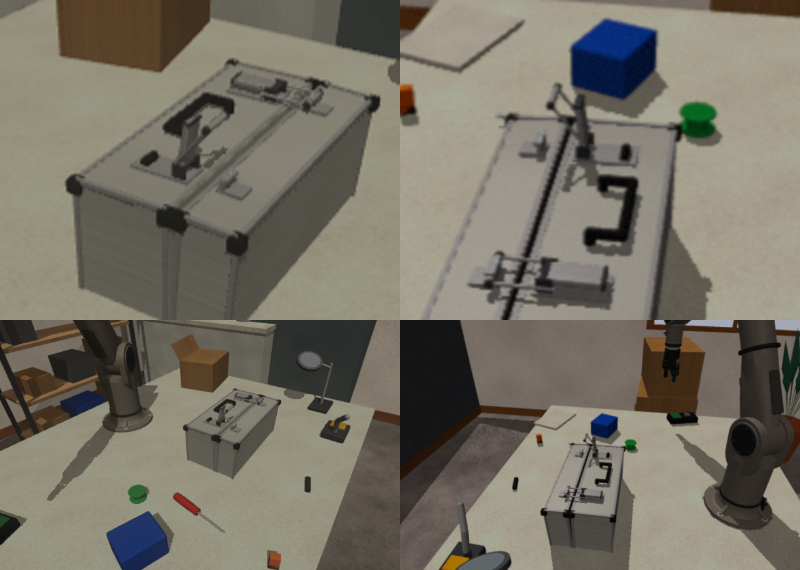

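```bash
python3 -m inch '0 0 -50 0 0 0 85; 0 0 -50 0 0 0 85; 40 -34 -3 0 0 0 85; 40 -34 -3 0 0 0 85; 40 -34 -3 0 0 0 85; 40 -34 -3 0 0 0 85; 40 -34 -3 0 0 0 85; 40 -34 -3 0 0 0 85; 40 -34 -3 0 0 0 85; 40 -34 -3 0 0 0 85; 40 -34 -3 0 0 0 85; 40 -34 -3 0 0 0 85; 40 -34 0 0 0 0 85; 40 -31 0 0 0 0 85; 0 0 0 0 0 0.11 85; 0 0 0 0 0 0.11 85; 0 0 0 0 0 0.1 85; 0 0 0 0 0 0 85' && python3 look.py b && python3 -c "
from h import *
print(robot.get_image('wrist')['tool_from_camera'])"
```

```text
clock: 4.05
ee_pos: [0.5462, -0.0706, 0.3614]
tcp_rot: [180.0, -0.0, 3.7]
ft_force: [1.1, 0.4, 0.1]
finger_gap: 0.0852
{'clock': 4.05, 'joint_positions': array([ 17.08461809,  11.121713  , -19.03847616,  95.26207309,
         3.75588044,  74.23425574, -88.93902985]), 'joint_vel': array([ 0.3899351 ,  0.00376314, -0.28606954, -0.01802306,  0.0599523 ,
        0.05567404,  2.54039829]), 'effort': array([-1.13336742e-01, -4.25987327e+01, -1.38750259e+00, -3.01943958e+01,
        3.53475421e-03, -1.87399863e-03, -5.56875654e-01]), 'ee_pos': array([ 0.54617818, -0.07061415,  0.36139016]), 'tcp_rot': array([ 1.79992878e+02, -8.31230533e-03,  3.70366859e+00]), 'ft_force': array([1.14639976, 0.37475682, 0.06902943]), 'torque': array([-0.01609509,  0.01700682, -0.01623763]), 'finger_gap': 0.08515092425385608}
case
handle scene:[139.9 360.5] 0.95 side:[243.3 322. ] 0.81 side:[192.7 311.7] 0.17 wrist:[219.9 161.7] 0.76 wrist:[191.1 259.4] 0.64
    [482.2  92.8 157.7] [np.float64(1.1), np.float64(2.0), np.float64(1.5)]
pivot scene:[160.6 349.1] 0.56 side:[210.  314.4] 0.78 wrist:[189.8 257.9] 0.
[... 979 characters left out ...]
153.6 570.9] 0.68 wrist:[223.6 162.1] 0.34
    [ 5.645e+02 -4.567e+02  4.000e-01] [np.float64(1.8), np.float64(1.0), np.float64(1.4)]
spool scene:[281.8 223. ] 0.88 side:[204.3 367.4] 0.75
    [ 4.164e+02 -3.224e+02  3.000e-01] [np.float64(0.6), np.float64(0.6)]
driver scene:[312.6 318. ] 0.86 scene:[167.2 375.9] 0.25 wrist:[108.2 462.5] 0.95 wrist:[157.  570.7] 0.68
    [ 617.5 -275.4   -2.3] [np.float64(0.0), np.float64(0.0)]
[[-4.39086971e-04 -9.59217604e-01 -2.82668350e-01  7.15856634e-02]
 [ 9.99999837e-01 -3.18389213e-04 -4.72930068e-04  7.85173950e-04]
 [ 3.63644293e-04 -2.82668511e-01  9.59217588e-01 -1.41150695e-01]
 [ 0.00000000e+00  0.00000000e+00  0.00000000e+00  1.00000000e+00]]
```

View pics/b_wrist.png

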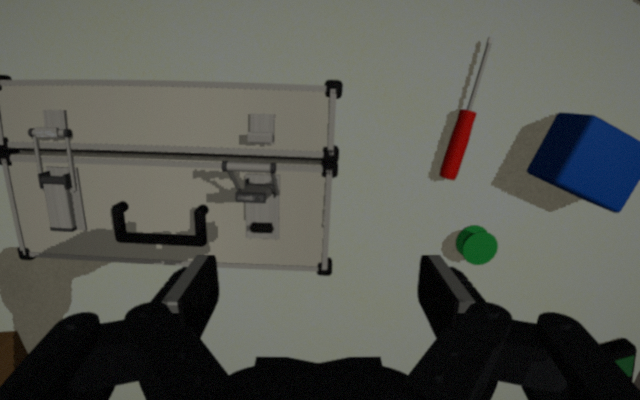

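```bash
python3 - <<'E'
from h import *
p=shot('wrist')
for c in [(40,80),(333,84),(40,153),(325,161),(325,269),(25,255),(62,131),(262,143),(250,113),(273,113),(250,141),(273,141)]:
    o,d=ray(p,c[::-1]); print(c,[np.round((o+d*(z-o[2])/d[2])[:2]*1e3,1) for z in (.15,.165)])
E
```

```text
(40, 80) [array([622. , 219.5]), array([621.8, 207.3])]
(333, 84) [array([630.9, -80.7]), array([630.4, -80.1])]
(40, 153) [array([545.6, 230.1]), array([548.7, 217.4])]
(325, 161) [array([554.2, -78.1]), array([556.9, -77.6])]
(325, 269) [array([430.5, -86.7]), array([438.4, -85.9])]
(25, 255) [array([420.7, 272.3]), array([429.1, 257.8])]
(62, 131) [array([570.4, 200.7]), array([572.4, 189.3])]
(262, 143) [array([568.8, -12.6]), array([570.9, -14.9])]
(250, 113) [array([5.981e+02, 1.000e-01]), array([599. ,  -2.8])]
(273, 113) [array([599.4, -23. ]), array([600.2, -24.8])]
(250, 141) [array([ 5.701e+02, -3.000e-01]), array([572.1,  -3.2])]
(273, 141) [array([571.5, -23.8]), array([573.5, -25.7])]
```

```bash
python3 -m inch '0 0 0 0 0 0.036 85; 4 -20 30 0 0 0 75; 4 -20 30 0 0 0 70; 3.6 -17 30 0 0 0 64; 0 0 10 0 0 0 60;0 0 0 0 0 0 60' 20 && python3 look.py c | grep -v -E "supply|spool|driver|clock"
```

```text
clock: 6.7
ee_pos: [0.5561, -0.0143, 0.2612]
tcp_rot: [180.0, 0.0, 1.5]
ft_force: [0.0, -0.3, -0.3]
finger_gap: 0.0601
         6.30507606,  62.7608714 , -99.23106025]), 'joint_vel': array([ 0.51870136, -1.19904741,  0.12830457, -1.44735748, -0.18601486,
        0.42057339,  0.09068874]), 'effort': array([-7.52313640e-01, -4.44368970e+01, -2.72893421e+00, -2.69915521e+01,
       -2.65124487e-02, -1.08960068e-01, -3.57756705e-02]), 'ee_pos': array([ 0.5560789 , -0.01429226,  0.26121649]), 'tcp_rot': array([1.79971731e+02, 4.77946508e-02, 1.52028827e+00]), 'ft_force': array([ 0.02809055, -0.27452495, -0.26135412]), 'torque': array([ 0.00220651, -0.00589748, -0.02302571]), 'finger_gap': 0.06007000939463802}
case wrist:[184.7 225.6] 0.97
handle scene:[139.3 360. ] 0.71 side:[243.7 320.9] 0.68 side:[210.9 311.3] 0.46 wrist:[287.4 181.8] 0.88
    [481.7  93.5 158.8] [np.float64(2.1), np.float64(4.9), np.float64(3.3)]
pivot scene:[161.7 352.6] 0.66 scene:[314.  316.2] 0.65 side:[211.7 311.5] 0.58 wrist:[240.3 314.8] 0.76
    [525.1 -12.9 162.6] [np.float64(0.4), np.float64(1.3), np.float64(
[... 377 characters left out ...]
 wrist:[227.5 312.4] 0.61 wrist:[118.4 541.6] 0.40
    [554.8  -9.2 217.9] [np.float64(3.3), np.float64(2.9), np.float64(3.0)]
keeper_seat scene:[173.7 374.3] 0.88 side:[211.8 287.2] 0.83 wrist:[249.9 313.9] 0.69 wrist:[164.3 313.6] 0.66
    [560.6  -8.5 164.1] [np.float64(22.4), np.float64(20.3), np.float64(39.8)]
nose scene:[167.3 377.1] 0.73 side:[207.6 288.8] 0.77 side:[211.3 288. ] 0.40 wrist:[166.7 315.4] 0.74
    [581.1 -12.1 167.1] [np.float64(2.6), np.float64(2.8), np.float64(0.8)]
    [ 564.6 -456.1    0.6] [np.float64(2.6), np.float64(2.6)]
    [ 417.4 -321.7   -1.8] [np.float64(1.9), np.float64(3.5), np.float64(4.2)]
    [ 453.8  -22.8 -368.9] [np.float64(26.5), np.float64(26.5)]
```

View pics/c_wrist.png

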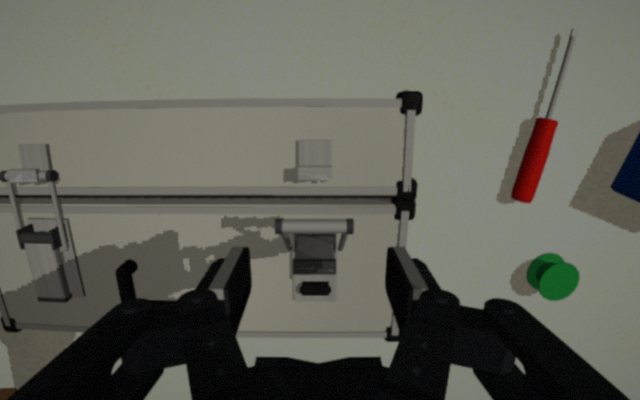

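```bash
python3 - <<'E'
from h import *
p=shot('wrist'); print(p['fx'],T()[:3,3])
o,d=ray(p,(226.5,314.5)); 
for z in (.214,.218,.222,.226): print(z,(o+d*(z-o[2])/d[2])*1e3)
_,a=ray(p,(227,275)); _,b=ray(p,(227,354.5)); ang=np.arccos(a@b); L=.022/np.tan(ang/2); print((o+d*L)*1e3)
for z,rc in ((.168,(165,314)),(.168,(181,314)),(.154,(181,314)),(.168,(140,314)),(.164,(247,314))):
    o,d=ray(p,rc); print(z,rc,(o+d*(z-o[2])/d[2])*1e3)
P={'scene':(140.5,366.5),'side':(188.5,298.3)}
print(tri([ray(p,(226.5,314.5))]+[ray(shot(k),v) for k,v in P.items()]))
E
```

```text
344.9957743884786 [ 0.55621851 -0.01334697  0.26131834]
0.214 [554.8833573  -12.05958899 214.        ]
0.218 [556.43125688 -12.0607152  218.        ]
0.222 [557.97915647 -12.06184141 222.        ]
0.226 [559.52705605 -12.06296763 226.        ]
[558.75499447 -12.06240589 224.0048794 ]
0.168 (165, 314) [582.36895459 -10.58772055 168.        ]
0.168 (181, 314) [571.02943595 -10.8632458  168.        ]
0.154 (181, 314) [567.63885924 -10.78864022 154.        ]
0.168 (140, 314) [599.54059563 -10.16882608 168.        ]
0.164 (247, 314) [519.00694454 -12.07272905 164.        ]
(array([ 0.55584905, -0.01158082,  0.2205889 ]), [np.float64(1.6), np.float64(1.1), np.float64(1.2)])
```

```bash
python3 -m inch '0.8 -1.3 16 0 0 0 56; 0 0 16 0 0 0 56; 0 0 15 0 0 0 56; 0 0 0 0 0 0 56' 20 && python3 -m inch '0 0 0 0 0 0 43; 0 0 0 0 0 0 43; 0 0 0 0 0 0 43; 0 0 0 0 0 0 43' 20 && python3 - <<'E'
from h import *
p=shot('wrist'); s=shot('side')['pixels'][140:240,240:370]
cv2.imwrite('pics/v2.png',np.hstack([p['pixels'][100:400,120:520],cv2.resize(s,(390,300),interpolation=2)]))
E
```

```text
clock: 9.15
ee_pos: [0.5558, -0.0121, 0.2123]
tcp_rot: [-180.0, 0.2, 1.6]
ft_force: [0.5, -0.8, -0.3]
finger_gap: 0.0562
clock: 9.65
ee_pos: [0.5569, -0.0121, 0.2144]
tcp_rot: [180.0, 0.0, 1.6]
ft_force: [-1.2, -0.5, -1.9]
finger_gap: 0.0434
```

View pics/v2.png

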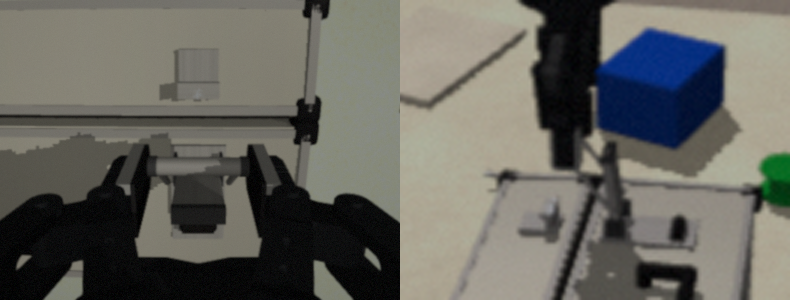

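```bash
python3 -m inch '5 0 3.4 0 0 0 43; 5 0 3.4 0 0 0 43; 4 0 4.1 0 0 0 43; 4 0 4.1 0 0 0 43; 0 0 0 0 0 0 43' && python3 -m inch '3.3 0 4.7 0 0 0 43; 3.2 0 4.7 0 0 0 43; 2.5 0 5.2 0 0 0 43; 2.5 0 5.2 0 0 0 43; 0 0 0 0 0 0 43' && python3 -m inch '1.3 0 4.5 0 0 0 43; 1.2 0 4.4 0 0 0 43;0 0 0 0 0 0 43' && python3 - <<'E'
from h import *
p=shot('wrist'); s=shot('side')['pixels'][140:240,240:370]
cv2.imwrite('pics/v3.png',np.hstack([p['pixels'][100:400,120:520],cv2.resize(s,(390,300),interpolation=2)]))
E
```

```text
clock: 10.38
ee_pos: [0.5758, -0.0116, 0.1992]
tcp_rot: [-180.0, -0.1, 1.6]
ft_force: [0.9, -1.7, 0.8]
finger_gap: 0.0432
clock: 11.0
ee_pos: [0.5867, -0.0113, 0.179]
tcp_rot: [-180.0, 0.0, 1.6]
ft_force: [2.3, 0.2, 1.5]
finger_gap: 0.043
clock: 11.38
ee_pos: [0.589, -0.0112, 0.1702]
tcp_rot: [-180.0, 0.0, 1.6]
ft_force: [1.7, -1.1, 0.5]
finger_gap: 0.0433
```

View pics/v3.png

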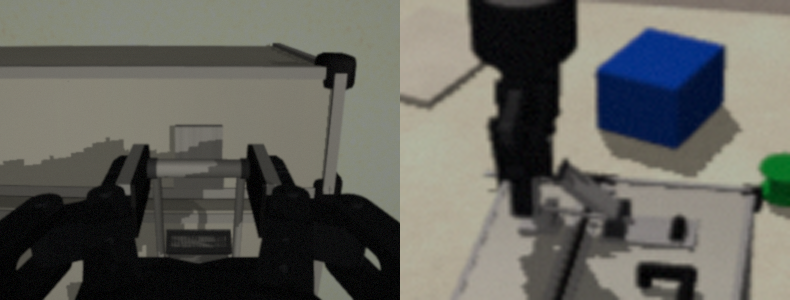

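```bash
python3 -m inch '0.5 0 4 0 0 0 43; 0.5 0 4 0 0 0 43; 0 0 0 0 0 0 43' && python3 -m inch '0 0 3 0 0 0 43; 0 0 3 0 0 0 43; 0 0 0 0 0 0 43' && python3 -m inch '0 0 2 0 0 0 43; 0 0 0 0 0 0 43'
```

```text
clock: 11.85
ee_pos: [0.59, -0.0111, 0.1622]
tcp_rot: [-180.0, 0.0, 1.6]
ft_force: [2.6, -0.9, -0.1]
finger_gap: 0.0431
clock: 12.22
ee_pos: [0.59, -0.0112, 0.1563]
tcp_rot: [180.0, 0.0, 1.6]
ft_force: [3.3, -0.9, 0.0]
finger_gap: 0.0434
clock: 12.48
ee_pos: [0.5899, -0.0112, 0.1545]
tcp_rot: [180.0, 0.0, 1.6]
ft_force: [3.1, -1.9, 0.0]
finger_gap: 0.0433
```

```bash
for i in 1; do python3 -m inch '0 0 1 0 0 0 43; 0 0 0 0 0 0 43'; python3 -m inch '0 0 1 0 0 0 43; 0 0 0 0 0 0 43';python3 -m inch '0 0 0.8 0 0 0 43; 0 0 0 0 0 0 43'; done
```

```text
clock: 12.72
ee_pos: [0.5899, -0.0111, 0.1535]
tcp_rot: [180.0, 0.0, 1.6]
ft_force: [2.6, -0.9, -0.1]
finger_gap: 0.0435
clock: 12.98
ee_pos: [0.5898, -0.0111, 0.1525]
tcp_rot: [180.0, 0.0, 1.6]
ft_force: [0.6, -1.6, -0.3]
finger_gap: 0.0434
clock: 13.22
ee_pos: [0.5898, -0.0111, 0.1516]
tcp_rot: [180.0, 0.0, 1.6]
ft_force: [1.7, -0.7, 0.8]
finger_gap: 0.0435
```

```bash
for i in 1; do python3 -m inch '0 0 0.8 0 0 0 43; 0 0 0 0 0 0 43'; python3 -m inch '0 0 0.8 0 0 0 43; 0 0 0 0 0 0 43'; done; python3 - <<'E'
from h import *
p=shot('wrist'); s=shot('side')['pixels'][170:240,250:350]; t=shot('scene')['pixels'][110:210,320:430]
cv2.imwrite('pics/v4.png',np.hstack([p['pixels'][100:400,180:460],cv2.resize(s,(400,300),interpolation=2)]))
E
```

```text
clock: 13.48
ee_pos: [0.5897, -0.0111, 0.1508]
tcp_rot: [180.0, 0.0, 1.6]
ft_force: [1.2, -0.9, 0.6]
finger_gap: 0.0433
clock: 13.72
ee_pos: [0.5897, -0.0111, 0.1501]
tcp_rot: [180.0, 0.0, 1.6]
ft_force: [-0.0, -1.7, 0.2]
finger_gap: 0.0433
```

View pics/v4.png

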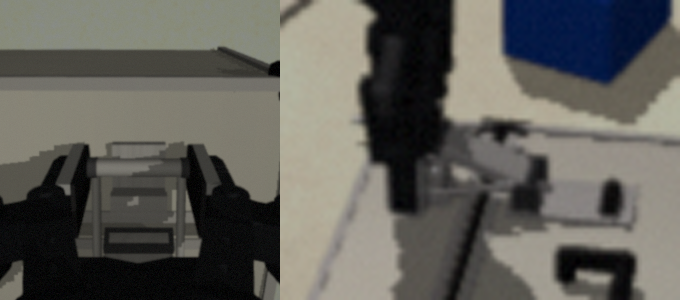

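```bash
for i in 1; do python3 -m inch '0 0 0.8 0 0 0 43; 0 0 0 0 0 0 43'; python3 -m inch '0 0 0.7 0 0 0 43; 0 0 0 0 0 0 43';  python3 -m inch '0 0 0.5 0 0 0 43; 0 0 0 0 0 0 43'; done
```

```text
clock: 14.12
ee_pos: [0.5897, -0.0111, 0.1493]
tcp_rot: [180.0, 0.0, 1.6]
ft_force: [-0.7, -2.1, -0.4]
finger_gap: 0.0433
clock: 14.38
ee_pos: [0.5896, -0.0111, 0.1485]
tcp_rot: [180.0, 0.0, 1.6]
ft_force: [-1.8, -1.3, 0.5]
finger_gap: 0.0433
clock: 14.62
ee_pos: [0.5895, -0.0111, 0.148]
tcp_rot: [180.0, 0.0, 1.6]
ft_force: [-2.4, -0.9, 2.1]
finger_gap: 0.0433
```

```bash
python3 -m inch '0 0 0.5 0 0 0 43; 0 0 0 0 0 0 43';  python3 -m inch '0 0 0.4 0 0 0 43; 0 0 0 0 0 0 43'
```

```text
clock: 14.88
ee_pos: [0.5896, -0.0112, 0.1476]
tcp_rot: [180.0, 0.0, 1.6]
ft_force: [-3.5, -1.3, 3.0]
finger_gap: 0.0431
clock: 15.12
ee_pos: [0.5896, -0.0112, 0.1475]
tcp_rot: [180.0, 0.0, 1.6]
ft_force: [-5.6, -2.5, 4.7]
finger_gap: 0.0434
```

```bash
python3 -m inch '-1.5 0 -0.4 0 0 0 43; -1 0 0 0 0 0 43; 0 0 0 0 0 0 43';  python3 -m inch '-1 0 0 0 0 0 43; -1 0 0 0 0 0 43; 0 0 0 0 0 0 43';python3 -m inch '-1 0 0 0 0 0 43; 0 0 0 0 0 0 43'
```

```text
clock: 15.5
ee_pos: [0.5895, -0.0111, 0.1484]
tcp_rot: [-180.0, -0.3, 1.6]
ft_force: [5.2, -2.7, -0.8]
finger_gap: 0.0434
clock: 15.88
ee_pos: [0.5882, -0.0112, 0.1487]
tcp_rot: [-180.0, -0.3, 1.6]
ft_force: [6.5, -2.1, -0.7]
finger_gap: 0.0435
clock: 16.12
ee_pos: [0.5869, -0.0112, 0.1486]
tcp_rot: [-180.0, -0.3, 1.6]
ft_force: [5.2, -2.0, -0.2]
finger_gap: 0.0435
```

```bash
python3 -m inch '-1 0 0.3 0 0 0 43; 0 0 0.3 0 0 0 43';  python3 -m inch '-1 0 0.2 0 0 0 43;  0 0 0 0 0 0 43';python3 -m inch '-1 0 0 0 0 0 43; 0 0 0 0 0 0 43';python3 -m inch '-1 0 0 0 0 0 43; 0 0 0 0 0 0 43'
```

```text
clock: 16.38
ee_pos: [0.5857, -0.0112, 0.1479]
tcp_rot: [-180.0, -0.3, 1.6]
ft_force: [4.6, -1.9, -0.4]
finger_gap: 0.0437
clock: 16.62
ee_pos: [0.585, -0.0112, 0.1479]
tcp_rot: [-180.0, -0.3, 1.6]
ft_force: [5.9, -2.0, 0.9]
finger_gap: 0.0428
clock: 16.88
ee_pos: [0.5839, -0.0112, 0.1479]
tcp_rot: [-180.0, -0.3, 1.6]
ft_force: [4.9, -1.3, 0.2]
finger_gap: 0.0437
clock: 17.12
ee_pos: [0.583, -0.0112, 0.148]
tcp_rot: [-180.0, -0.3, 1.6]
ft_force: [5.6, -1.9, -0.3]
finger_gap: 0.0435
```

```bash
python3 -m inch '-1 0 0 0 0 0 43; 0 0 0 0 0 0 43';  python3 -m inch '-1 0 0.2 0 0 0 43;  0 0 0 0 0 0 43';python3 -m inch '-1 0 0 0 0 0 43; 0 0 0 0 0 0 43';python3 -m inch '-1 0 0 0 0 0 43; 0 0 0 0 0 0 43'
```

```text
clock: 17.38
ee_pos: [0.582, -0.0113, 0.148]
tcp_rot: [-180.0, -0.3, 1.6]
ft_force: [6.0, -2.5, 1.6]
finger_gap: 0.0434
clock: 17.62
ee_pos: [0.5812, -0.0113, 0.148]
tcp_rot: [-180.0, -0.3, 1.6]
ft_force: [5.5, -1.9, 2.0]
finger_gap: 0.0435
clock: 17.88
ee_pos: [0.5803, -0.0114, 0.148]
tcp_rot: [-180.0, -0.3, 1.6]
ft_force: [6.0, -2.0, 2.8]
finger_gap: 0.0431
clock: 18.12
ee_pos: [0.5797, -0.0114, 0.1481]
tcp_rot: [-180.0, -0.4, 1.6]
ft_force: [6.9, -2.2, 0.9]
finger_gap: 0.0431
```

```bash
python3 -m inch '-1 0 0 0 0 0 43; 0 0 0 0 0 0 43';  python3 -m inch '-1 0 0 0 0 0 43;  0 0 0 0 0 0 43';python3 -m inch '-1 0 0 0 0 0 43; 0 0 0 0 0 0 43'; python3 - <<'E'
from h import *
p=shot('wrist'); s=shot('side'); t=shot('scene')
for q,n in ((s,'side'),(t,'scene'),(p,'wrist')):
  for l in ('nose','keeper_seat','bar','lever_end'): print(n,l,[(np.round(r['centre'],1),r['conf']) for r in robot.tip_of(l,q)[:2]])
cv2.imwrite('pics/v5.png',np.hstack([p['pixels'][100:400,180:460],cv2.resize(s['pixels'][180:240,260:330],(350,300),interpolation=2)]))
E
```

```text
clock: 18.38
ee_pos: [0.5793, -0.0114, 0.1482]
tcp_rot: [-180.0, -0.5, 1.6]
ft_force: [8.2, -2.1, -0.3]
finger_gap: 0.0432
clock: 18.62
ee_pos: [0.5788, -0.0114, 0.1483]
tcp_rot: [-180.0, -0.5, 1.6]
ft_force: [9.8, -0.7, -0.9]
finger_gap: 0.0433
clock: 18.88
ee_pos: [0.5784, -0.0114, 0.1484]
tcp_rot: [-180.0, -0.6, 1.6]
ft_force: [12.0, -2.5, -1.6]
finger_gap: 0.0431
side nose [(array([211.6, 287.9]), 0.72)]
side keeper_seat [(array([212.2, 289.1]), 0.86), (array([179.4, 325. ]), 0.31)]
side bar [(array([213.4, 288.4]), 0.61)]
side lever_end [(array([190.9, 311.5]), 0.69)]
scene nose [(array([168.3, 375.4]), 0.76)]
scene keeper_seat [(array([170.3, 375.5]), 0.68)]
scene bar [(array([171.7, 374.8]), 0.57)]
scene lever_end [(array([137.9, 358.5]), 0.67)]
wrist nose [(array([278.1, 318.8]), 0.94)]
wrist keeper_seat [(array([265.1, 318.6]), 0.69)]
wrist bar [(array([263.8, 317.5]), 0.75)]
wrist lever_end []
```

View pics/v5.png

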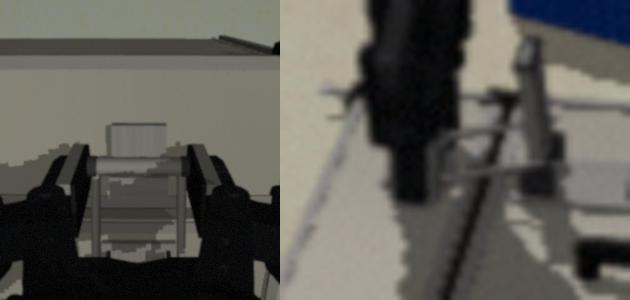

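```bash
python3 -m inch '1.5 0 0 0 0 0 43; 1 0 0 0 0 0 43; 0 0 0 0 0 0 43' && python3 -m inch '0 0 0 0 0 0 50; 0 0 0 0 0 0 58; 0 0 0 0 0 0 58; 0 0 0 0 0 0 58' && python3 -m inch '0 0 -15 0 0 0 58; 0 0 -25 0 0 0 58; 0 0 -30 0 0 0 40; 0 0 -20 0 0 0 10; 0 0 0 0 0 0 0; 0 0 0 0 0 0 0;0 0 0 0 0 0 0' && python3 look.py d | grep -v -E "supply|spool|driver|clock"; cd pics; python3 -c "
import cv2,numpy as np
s=cv2.imread('d_side.png')[180:240,260:330]; w=cv2.imread('d_wrist.png')[100:400,180:460]; c=cv2.imread('d_scene.png')[110:190,330:400]
cv2.imwrite('v6.png',np.hstack([w,cv2.resize(s,(350,300),interpolation=2)]))"
```

```text
clock: 20.0
ee_pos: [0.5787, -0.0114, 0.1482]
tcp_rot: [-180.0, -0.3, 1.6]
ft_force: [5.5, -2.0, 5.1]
finger_gap: 0.0433
clock: 20.5
ee_pos: [0.5756, -0.0113, 0.1464]
tcp_rot: [-180.0, 0.0, 1.6]
ft_force: [0.4, 0.3, 0.7]
finger_gap: 0.0579
clock: 21.38
ee_pos: [0.5753, -0.0115, 0.2357]
tcp_rot: [-180.0, 0.1, 1.6]
ft_force: [-0.5, -0.7, -1.0]
finger_gap: -0.0002
          7.5568937 ,   60.63976228, -100.23780323]), 'joint_vel': array([ 0.00644519,  0.15845949, -0.03719777, -0.16230923, -0.06208648,
        0.06471567,  0.01558379]), 'effort': array([ 7.74934801e-03, -4.91215789e+01, -2.70573109e+00, -2.73020715e+01,
        1.06489443e-02,  3.31309086e-03, -3.51240378e-04]), 'ee_pos': array([ 0.57529288, -0.01153574,  0.2356564 ]), 'tcp_rot': array([-1.79998688e+02,  1.08648401e-01,  1.59923487e+00]), 'ft_force': array([-0.51701298, -0.66730599, -1.01007975]), 'torque': array([-0.00382476,  0.04488799,  0.00365377]), 'finger_gap': -0.00015956355712357068}
case
handle scene:[138.6 363.2] 0.88 scene:[141.5 356. ] 0.63 side:[244.1 321.2] 0.57 side:[206.  366.1] 0.34 wrist:[328.3 171.4] 0
[... 433 characters left out ...]
, np.float64(5.2)]
bar scene:[171.7 375.4] 0.73 side:[212.4 290. ] 0.49 wrist:[198.3 315.6] 0.75 wrist:[325.3 174.1] 0.40
    [578.8 -10.8 154.6] [np.float64(1.1), np.float64(3.2), np.float64(2.3)]
keeper_seat scene:[171.4 375.6] 0.67 side:[211.2 288.9] 0.97 wrist:[198.9 317.1] 0.86
    [580.3 -11.9 156.9] [np.float64(0.6), np.float64(1.9), np.float64(1.3)]
nose side:[209.9 287.1] 0.67 wrist:[202.8 319.8] 0.62 wrist:[137.7 552.4] 0.15
    [581.4 -12.7 161.1] [np.float64(1.3), np.float64(1.3)]
    [ 559.8 -458.3   -1.6] [np.float64(3.5), np.float64(3.5)]
    [ 419.2 -320.2    2.8] [np.float64(2.2), np.float64(1.9), np.float64(2.6)]
    [ 613.9 -279.6   -1.3] [np.float64(2.0), np.float64(2.0)]
```

View pics/v6.png

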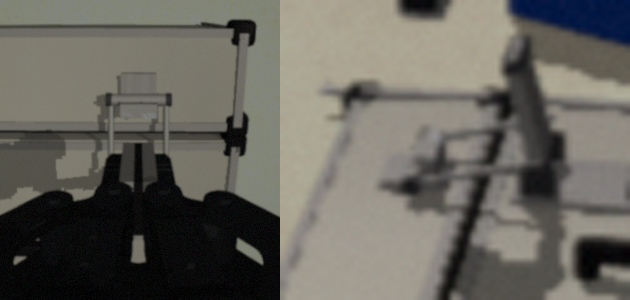

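```bash
python3 -m inch '-6.5 0 10 0 0 0 0; -6.5 0 10 0 0 0 0; 0 0 8 0 0 0 0; 0 0 0 0 0 0 0' && python3 -m inch '-4 0 0 0 0 0 0; -4 0 0 0 0 0 0; -3 0 0 0 0 0 0; 0 0 0 0 0 0 0' && python3 -m inch '-3 0 0 0 0 0 0; -3 0 0 0 0 0 0;0 0 0 0 0 0 0' &&  python3 -m inch '-3 0 0 0 0 0 0; -3 0 0 0 0 0 0;0 0 0 0 0 0 0'
```

```text
clock: 23.68
ee_pos: [0.5624, -0.0119, 0.2078]
tcp_rot: [180.0, 0.1, 1.6]
ft_force: [1.1, -0.1, 0.7]
finger_gap: -0.0001
clock: 24.18
ee_pos: [0.5518, -0.0122, 0.2089]
tcp_rot: [180.0, -0.0, 1.6]
ft_force: [0.0, 0.0, 0.3]
finger_gap: 0.0001
clock: 24.55
ee_pos: [0.5463, -0.0123, 0.2091]
tcp_rot: [-180.0, -0.1, 1.6]
ft_force: [2.5, 1.0, 1.9]
finger_gap: -0.0003
clock: 24.92
ee_pos: [0.5397, -0.0125, 0.2087]
tcp_rot: [180.0, 0.0, 1.6]
ft_force: [1.5, -0.3, 2.2]
finger_gap: -0.0001
```

```bash
python3 -m inch '-4 0 -0.5 0 0 0 0; -4 0 0 0 0 0 0; -4.5 0 0.8 0 0 0 0; -4.5 0 0.9 0 0 0 0; 0 0 0 0 0 0 0' && python3 -m inch '-4.3 0 1.7 0 0 0 0; -4.3 0 1.7 0 0 0 0; 0 0 0 0 0 0 0' && python3 -m inch '-3.9 0 2.5 0 0 0 0; -3.8 0 2.6 0 0 0 0; 0 0 0 0 0 0 0'
```

```text
clock: 25.55
ee_pos: [0.5223, -0.013, 0.2074]
tcp_rot: [180.0, 0.0, 1.6]
ft_force: [0.8, 0.3, -1.7]
finger_gap: 0.0003
clock: 25.92
ee_pos: [0.5137, -0.0132, 0.2039]
tcp_rot: [180.0, 0.1, 1.6]
ft_force: [1.3, 0.8, 0.1]
finger_gap: -0.0001
clock: 26.3
ee_pos: [0.5056, -0.0134, 0.1984]
tcp_rot: [180.0, 0.1, 1.6]
ft_force: [1.4, 0.9, 2.4]
finger_gap: 0.0003
```

```bash
python3 look.py e | grep -A1 -E "^(pivot|lever_end|bar|keeper|nose)"; cd pics; python3 -c "
import cv2,numpy as np
s=cv2.imread('e_side.png')[170:240,250:340]; w=cv2.imread('e_wrist.png')[50:350,180:460]; c=cv2.imread('d_scene.png')[110:190,330:400]
cv2.imwrite('v7.png',np.hstack([w,cv2.resize(s,(386,300),interpolation=2)]))"
```

```text
pivot scene:[159.7 352.6] 0.74 side:[210.5 310.6] 0.95 wrist:[203.5 320.9] 0.92
    [525.6 -13.4 166.9] [np.float64(1.2), np.float64(3.3), np.float64(2.7)]
lever_end scene:[141.8 338.7] 0.70 side:[211.1 313.3] 0.75 side:[201.6 332.1] 0.65
    [499.5   5.5 187.3] [np.float64(20.1), np.float64(20.1)]
--
bar scene:[158.7 349.2] 0.71 scene:[169.2 373.1] 0.49 side:[213.4 290.2] 0.60 wrist:[102.9 317.6] 0.64
    [557.9 -14.6 167.5] [np.float64(36.4), np.float64(21.3), np.float64(17.0)]
keeper_seat scene:[169.8 371.5] 0.69 side:[211.7 291.2] 0.56 wrist:[102.3 318.2] 0.88
    [573.2 -12.4 157.6] [np.float64(1.7), np.float64(0.8), np.float64(1.7)]
nose scene:[168.4 376.1] 0.64 scene:[312.5 318.2] 0.29 side:[210.7 289.9] 0.97 wrist:[105.3 317.9] 0.59
    [576.1 -10.  161.4] [np.float64(4.1), np.float64(0.9), np.float64(3.6)]
```

View pics/v7.png

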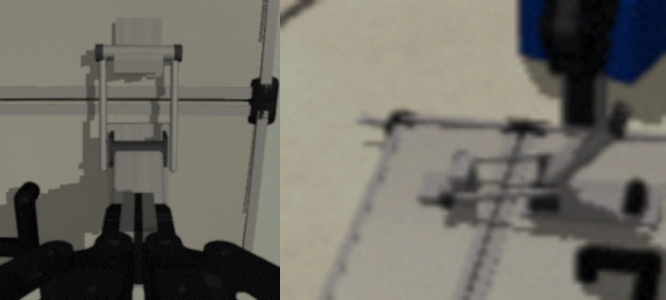

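```bash
python3 -m inch '-3 0 2.6 0 0 0 0; -3 0 2.8 0 0 0 0; -2.5 0 3.8 0 0 0 0; 0 0 0 0 0 0 0' && python3 -m inch '-2.5 0 3.8 0 0 0 0; 0 0 0 0 0 0 0' && python3 -m inch '-1.5 0 3 0 0 0 0; -1 0 3 0 0 0 0; 0 0 0 0 0 0 0'
```

```text
clock: 28.6
ee_pos: [0.4971, -0.0137, 0.189]
tcp_rot: [-180.0, 0.1, 1.6]
ft_force: [-0.4, -0.6, 0.1]
finger_gap: 0.0002
clock: 28.85
ee_pos: [0.495, -0.0137, 0.1855]
tcp_rot: [-180.0, 0.1, 1.6]
ft_force: [0.2, -0.3, -0.2]
finger_gap: 0.0001
clock: 29.22
ee_pos: [0.4928, -0.0138, 0.1796]
tcp_rot: [180.0, 0.0, 1.6]
ft_force: [0.2, -0.2, 0.3]
finger_gap: -0.0
```

```bash
python3 -m inch '-1 0 2 0 0 0 0; 0 0 2 0 0 0 0; 0 0 0 0 0 0 0' && python3 -m inch '0 0 1.5 0 0 0 0; 0 0 0 0 0 0 0' && python3 -m inch '0 0 1.5 0 0 0 0; 0 0 0 0 0 0 0'&& python3 -m inch '0 0 1 0 0 0 0; 0 0 0 0 0 0 0'
```

```text
clock: 29.6
ee_pos: [0.4921, -0.0139, 0.1758]
tcp_rot: [180.0, 0.0, 1.6]
ft_force: [0.7, 0.7, 0.1]
finger_gap: 0.0
clock: 29.85
ee_pos: [0.4921, -0.0138, 0.1744]
tcp_rot: [-180.0, 0.0, 1.6]
ft_force: [-0.2, 0.4, 0.9]
finger_gap: -0.0001
clock: 30.1
ee_pos: [0.4921, -0.0138, 0.1729]
tcp_rot: [-180.0, 0.0, 1.6]
ft_force: [0.9, 0.3, 0.1]
finger_gap: 0.0001
clock: 30.35
ee_pos: [0.4922, -0.0138, 0.1719]
tcp_rot: [180.0, 0.0, 1.6]
ft_force: [0.3, -0.3, 0.0]
finger_gap: 0.0
```

```bash
for i in 1 2 3; do python3 -m inch '0 0 1 0 0 0 0; 0 0 0 0 0 0 0' | grep -E "ee_pos|ft"; done
```

```text
ee_pos: [0.4922, -0.0138, 0.1709]
ft_force: [-0.2, 0.3, 0.3]
ee_pos: [0.4922, -0.0138, 0.1699]
ft_force: [0.3, 0.1, 0.1]
ee_pos: [0.4923, -0.0138, 0.1694]
ft_force: [-1.4, 0.2, 4.3]
```

```bash
for i in 1; do python3 -m inch '0 0 0.6 0 0 0 0; 0 0 0 0 0 0 0' | grep -E "ee_pos|ft";python3 -m inch '0 0 0.5 0 0 0 0; 0 0 0 0 0 0 0' | grep -E "ee_pos|ft"; done
```

```text
ee_pos: [0.4923, -0.0138, 0.1693]
ft_force: [-4.3, -0.2, 10.2]
ee_pos: [0.4923, -0.0138, 0.1692]
ft_force: [-5.2, -0.5, 14.1]
```

```bash
python3 -m inch '0 0 -0.25 0 0 0 0; 0 0 0 0 0 0 0' | grep -E "ee_pos|ft"; python3 -m inch '0 0 0 0 0 0 0; 0 0 0 0 0 0 0; 0 0 0 0 0 0 0; 0 0 0 0 0 0 0; 0 0 0 0 0 0 0; 0 0 0 0 0 0 0'
```

```text
ee_pos: [0.4923, -0.0138, 0.1692]
ft_force: [-3.8, -0.6, 10.7]
clock: 32.6
ee_pos: [0.4923, -0.0138, 0.1692]
tcp_rot: [180.0, -0.0, 1.6]
ft_force: [-3.4, -0.9, 11.5]
finger_gap: 0.0
```

```bash
python3 -m inch '0 0 -1 0 0 0 0; 0 0 -3 0 0 0 0; 0 0 -15 0 0 0 0; 0 0 -30 0 0 0 0; 0 0 -40 0 0 0 0; 0 0 -40 0 0 0 0; -30 0 -20 0 0 0 0; -30 0 0 0 0 0 0; 0 0 0 0 0 0 0' && python3 look.py f | grep -A1 -E "^(pivot|lever_end|bar|keeper|nose|spool|supply|driver)"; cd pics; python3 -c "
import cv2,numpy as np
s=cv2.imread('f_side.png')[180:280,250:350]; w=cv2.imread('f_wrist.png')[50:350,60:440]
cv2.imwrite('v8.png',np.hstack([w,cv2.resize(s,(400,300),interpolation=2)]))"
```

```text
clock: 33.72
ee_pos: [0.431, -0.0156, 0.3183]
tcp_rot: [179.9, -0.1, 1.6]
ft_force: [-0.3, 0.2, 0.1]
finger_gap: 0.0002
pivot scene:[161.7 351.2] 0.95 side:[210.4 313.8] 0.70 wrist:[ 77.2 319.4] 0.72
    [521.3 -15.  163.5] [np.float64(1.3), np.float64(0.7), np.float64(1.2)]
lever_end scene:[154.5 331.9] 0.80 scene:[167.  371.1] 0.39 side:[209.9 342. ] 0.62 wrist:[140.3 320.1] 0.60
    [466.5 -17.  167.2] [np.float64(6.8), np.float64(9.2), np.float64(2.6)]
--
bar scene:[159.8 351.5] 0.64 scene:[165.6 370.9] 0.57 side:[208.6 290.1] 0.39 wrist:[  7.1 318.1] 0.57
    [551.8 -24.5 186.3] [np.float64(19.7), np.float64(19.7)]
keeper_seat scene:[170.5 372.7] 0.86 side:[211.1 290.7] 0.68 wrist:[  6.2 317.6] 0.77 wrist:[ 80.  228.1] 0.21
    [574.7 -12.5 157.8] [np.float64(0.5), np.float64(0.5), np.float64(0.8)]
nose scene:[164.1 373.2] 0.95 side:[208.4 287.6] 0.85 wrist:[  6.3 318.8] 0.71 wrist:[ 74.3 318.9] 0.20
    [575.4 -10.4 169.1] [np.float64(3.0), np.float64(5.4), np.float64(3.8)]
supply scene:[367.6 226.2] 0.82 scene:[161.5 354.3] 0.28 side:[179.8 327. ] 0.90
    [ 559.7 -453.8   -2.2] [np.float64(0.3), np.float64(0.3)]
spool scene:[283.3 224.6] 0.85 scene:[161.2 352.9] 0.54 side:[201.9 366.6] 0.77 wrist:[171.7 537.6] 0.65
    [ 419.6 -324.1    3.3] [np.float64(3.2), np.float64(3.1), np.float64(3.3)]
driver scene:[310.3 317.1] 0.66 wrist:[ 13.1 527.4] 0.62
    [ 616.7 -274.1    2.1] [np.float64(1.7), np.float64(1.7)]
```

View pics/v8.png

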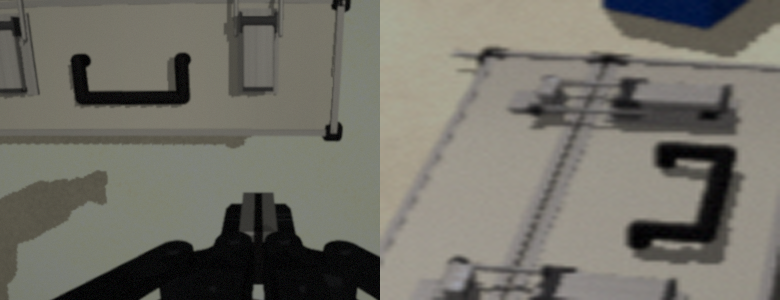

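Both latches now look the same: the lever lies flat, the loop is over the keeper, and the seam is closed. The robot is clear of the case, so I'm handing in.

```bash
python3 -c "
from plant import robot
print(robot.finish_job(), robot.get_obs()['clock'])"
```

```text
the job is handed in; nothing more can be done
the job is handed in; nothing more can be done
```

The open latch is shut and holds the lid drawn in. I handed the job in at about 34 s of the 58 s allowed; no verdict was reported.

**Hooking:** I pinched the loop's bar across its caps and carried it over the nose. I lowered it until I felt the foot plate, then drew it in until it bore on the post. The force there rose at about 5 N/mm, as the sprung lid should give, to about 12 N.

**Closing:** I swung the lever over with shut fingers and felt firm contact near level. I held a press of about 11–12 N for at least 0.75 s. It had briefly read about 15 N in total just before; no reading went above the 18 N limit.

**Last checks:** With the robot clear, the pictures show the lever flat like the other latch, the loop on the keeper and the seam closed. The keeper had moved about 6 mm towards the main half. The supply, spool and driver measured within about 5 mm of where they started, which is within the measuring scatter.

**What disagreed:** The trained network's position for the bar did not agree between views in the last look (about 20 mm of error). For the bar I relied on the picture, and for the draw on the keeper's position. The lever's exact angle was judged from the contact height, not measured directly.

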